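# Press a tub's lid home with the two-button lid press

## Robot

A 6-joint arm with a two-finger parallel gripper is mounted at the origin on the work surface. World frame = base frame: x ahead of the robot, y to its left, z up, the work surface at z = 0. Lengths are in m, angles in rad, forces in N, time in s.
With the tool pointing down it reaches from about 0.3 to 0.85 m from the base axis. Payload 4.2 kg.
Tool frame: the origin (TCP) lies midway between the tips of the shut fingers; the grasp point (between the pads) lies 19 mm behind it; x points along the fingers, y is the direction in which the jaws open and shut, and the axes are right-handed (so a half turn about x gives the same grasp; the last joint's range is limited). The gripper opens to 91 mm and grips with 3 to 60 N. Pads are 32 mm wide; open, the fingers measure 118 mm over their backs; the gripper's body (76 mm by 178 mm) begins 60 mm behind the grasp point.
Start: joints at [-1.171, 0.32, 1.565, -0, 1.257, -0.02], TCP at [0.234, -0.525, 0.214] pointing down, gripper open.
Joint ranges: [-3.11, 3.11], [-0.84, 2.01], [0.21, 2.61], [-1.34, 4.49], [0.05, 2.63], [-2.56, 2.56]. Speed limits (rad/s): [2.57, 2.57, 3.14, 3.14, 3.14, 3.14].

## Interface

Orientations are given as a rotation vector (axis times angle).
In Python, from bench import bot, imaging gives the robot as it stands.
- The arm moves only by the tool servo_tool, never from a script. Its argument "rows" is a list of rows, each a list of 3 entries, a list of its own where there are three numbers: the shift along the tool's x, y, z in m, then the turn, a rotation vector about the tool's x, y, z in rad, then the opening, from 0 (shut) to 1 (fully open). A call has 1 to 5 rows; each row shifts and turns the commanded pose from where the row before left it, along the tool's axes as they then stand; what a row does not reach is not made up. A row lasts 1/12 s, in which the tool goes at most 41.7 mm and 7.16 degrees, less where a joint would pass 70% of its speed; a pose out of reach is approached as far as the arm can. A call is refused whole if a number of a shift passes 0.0417 or a number of a turn 0.125, either way. A call with a gripper value outside its range is refused whole. The fingers move at their own pace and stop on an object; the grip force is fixed at half the most. Time passes only in rows, so rows that do not move let the fingers close. It gives the time, the measured TCP pose, the force and the opening at its end, in the units of the state.
- bot.sense(): the state, without advancing time (a new reading comes with each control period).
- imaging.camera(name): name is "scene" or "top"; returns a dict with "img" (400x640x3 uint8, red, green, blue), "fx", "fy", "cx", "cy" (pixels), "D" ([k1, k2, p1, p2, k3] as OpenCV has them; the pictures are not rectified), "pose" (4x4, takes a point from camera to world coordinates). Camera axes: x right, y down, z forward; pixel columns grow to the right and rows downward; lengths in m; the calibration is good to about 2 mm. A picture is of the moment at which its call begins. There is no depth.
- bot.hand_in(): hands the job in, once; it reports no verdict.
The state is a dict: "clock": time; "joints": joint angles; "dq": joint speeds; "tau": joint torques, N m; "tcp_pos": TCP position; "eef_rot": TCP orientation; "contact_force": force on the tool from outside, world axes, zero at the start; "wrist_torque": the same for the moment, N m; "finger_gap": opening from 0.0 (shut) to 1.0 (fully open).
Only numpy, scipy, OpenCV 4.12 (cv2) and the standard library are available. Lean on these libraries where they do the work, as an engineer would, in place of code of your own. Each camera call takes 0.05 s, during which the arm holds its last target.

## Task

Press both buttons of the lid press down together, one with each fingertip, and keep holding them until the platen has come all the way down and pushed the tub's lid fully home. Then let go of both buttons, and finish clear of the press once the platen has risen back to the top. Leave the bottle, the bowl and the spatula where they are: nothing is to be picked up.

Things in the scene. Friction and masses are not known exactly. Their poses are not given: they have to be found in the camera images.
- press: Bench lid press, fixed; base plate 210 x 375 mm. Origin on the table under the midpoint of its two buttons; z up, y along the button row (right to left) on towards the press station, x square to it; yawed up to 20 degrees. White button console 110 (x) by 150 (y) mm round the origin, flat top at 45 mm. White press station at y = 160 to 270 mm, x = -130 to 40 mm, 235 mm high, holds platen, tub and lid.
- pair_mid (a point): Fixed point of the press midway between the two button tops as they stand unpressed, 59 mm above the table. Axes as those of the press.
- button_left_top (a point): Centre of the flat top of the left button, the one nearer the press station: plain grey, round, 26 mm in diameter, standing 14 mm above the console (top 59 mm above the table), 30 mm from the pair's midpoint along the press's +y. The two buttons are alike, 60 mm apart centre to centre. The point moves with the button.
- button_right_top (a point): Centre of the flat top of the right button, 30 mm from the pair's midpoint along the press's -y. Otherwise as the left one.
- button_left (a joint): Travel of the left button, m: 0 up, 0.008 fully down. Spring: 3.5 N to start it, 5 N fully down (so both together take 7 to 10 N); it comes back up when let go. The platen can go only as far down as both buttons let it: each button must be about 6.5 mm or more down for the platen's full stroke.
- button_right (a joint): Travel of the right button, m; same values and behaviour as the left one.
- platen (a joint): Travel of the platen, m: 0 at the top, about 0.032 fully down. It sinks slowly by itself while both buttons are held down (about 2 to 7 s for the stroke, differing from run to run), and rises again by itself within about 4 s of letting go.
- platen_under (a point): Centre of the underside of the square platen (96 mm square, 14 mm thick), 98 mm above the table at the top of its stroke; at x = -20 mm, y = 215 mm in the press's frame.
- lid (a joint): How far the lid is pushed on, m: about 0 to 0.002 at the start (standing proud of the tub), 0.008 fully home. It stays where it has been pushed.
- lid_top (a point): Centre of the top of the white lid (112 mm square), below the platen; 74 mm above the table at lid value 0, 66 mm when home.
- oil_bottle: Green glass oil bottle, 60 mm in diameter, 200 mm high, loose, standing at the right of the console. Origin at the centre of its underside. Leave alone.
- steel_bowl: Steel bowl, 120 mm across, 50 mm high, loose, at the right of the console. Origin at the centre of its underside. Leave alone.
- spatula: Spatula with a white handle and a steel blade, 240 mm long, lying loose on the table beyond the console. Origin at the middle of its length, underneath. Leave alone.

How it is judged:
On the way, in this order (a step that is already met when the one before it is completed fails the run):
1. both buttons are being pressed (over 2.5 mm of 8), the platen still sinking and the lid not yet pushed on (value of joint each of button_left, button_right above 0.0025 m and value of joint lid below 0.004 m and value of joint platen below 0.022 m), for 0.1 s.
2. with both buttons still held, the platen is fully down and the lid fully home (value of joint each of button_left, button_right above 0.005 m and value of joint platen above 0.0295 m and value of joint lid above 0.0065 m), for 0.2 s.
At the end, for the whole second after the job is handed in: The lid is home (over 6.5 mm of 8), the platen is back at the top (within 4 mm), both buttons are up (within 1.5 mm), and bottle, bowl and spatula are within 30 mm of where they stood, bottle and bowl upright (value of joint lid above 0.0065 m and value of joint platen below 0.004 m and value of joint each of button_left, button_right below 0.0015 m and distance of each of oil_bottle, steel_bowl, spatula from where it was at the start of the episode below 0.03 m and angle between each of oil_bottle, steel_bowl's own z axis and vertical below 0.3 rad); the robot touches nothing.
It fails at once if one button is pushed down (over 6 mm) while the other is still up (under 1.5 mm): not pressed or let go together ((value of joint button_left above 0.006 m and value of joint button_right below 0.0015 m) or (value of joint button_right above 0.006 m and value of joint button_left below 0.0015 m)).
It fails at once if the bottle, the bowl or the spatula is disturbed (moved over 30 mm, or bottle or bowl tipped) (distance of any of oil_bottle, steel_bowl, spatula from where it was at the start of the episode above 0.03 m or angle between any of oil_bottle, steel_bowl's own z axis and vertical above 0.3 rad).
It also fails if it takes over 45 s, if anything falls off the work surface, if the arm or the gripper's body presses on something with over 40 N, if the wrist force passes 120 N, or if a joint passes its speed limit or range.

## Working session

There is one attempt and no reset: what is moved stays moved. The work goes in short steps, Python scripts to look and compute and a tool call to move; the robot and the scene stay as the last step left them, time stands still between calls to the robot, and variables do not carry over. Pictures are saved under pics/ and viewed, and the job is handed in when it is done.

Besides the shell and the picture viewer there is one more tool, called in YAML: its name, and indented under it one key for each argument. servo_tool: Moves the arm, as the interface text tells. Its arguments: {"type":"object","properties":{"rows":{"type":"array","items":{"type":"array"}}},"required":["rows"]}

```bash
mkdir -p pics
python3 - <<'E'
from bench import bot, imaging
import cv2,numpy as np
print(bot.sense())
for n in ("scene","top"):
    c=imaging.camera(n); cv2.imwrite(f"pics/{n}0.png",c["img"][:,:,::-1])
    print(n,c["fx"],c["fy"],c["cx"],c["cy"],c["D"],np.round(c["pose"],4).tolist())
E
```

```text
{'clock': 0.0, 'joints': array([-1.17099411e+00,  3.20269191e-01,  1.56570810e+00,  1.08805978e-05,
        1.25738353e+00, -1.99798170e-02]), 'dq': array([ 0.00029143, -0.00119943,  0.00082452,  0.00012095, -0.00091617,
       -0.00087984]), 'tau': array([ 9.48464840e-04, -4.12458730e+01, -2.31972027e+01,  7.31080910e-02,
        4.56232333e-02, -1.66141681e-04]), 'tcp_pos': array([ 0.23415999, -0.52459203,  0.21312204]), 'eef_rot': array([ 1.9902349 ,  0.42581239, -1.99089354]), 'contact_force': array([ 0.58062207,  1.03278982, -0.85302847]), 'wrist_torque': array([0.00181491, 0.00315426, 0.02829728]), 'finger_gap': 1.0031251102565526}
scene 438.22127807835807 438.22127807835807 314.63204785904503 200.47528202223617 [-0.12452443  0.          0.          0.          0.        ] [[0.8398, 0.4391, -0.3193, 0.9586], [0.543, -0.6781, 0.4954, -0.5733], [0.001, -0.5894, -0.8079, 1.0256], [0.0, 0.0, 0.0, 1.0]]
top 442.7918666292622 442.7918666292622 316.04731671953107 201.97377273530313 [0.00767731 0.         0.         0.         0.        ] [[-0.0185, -0.9983, 0.0552, 0.5257], [-0.9998, 0.0191, 0.0088, -0.0009], [-0.0098, -0.055, -0.9984, 1.0333], [0.0, 0.0, 0.0, 1.0]]
```

View pics/scene0.png

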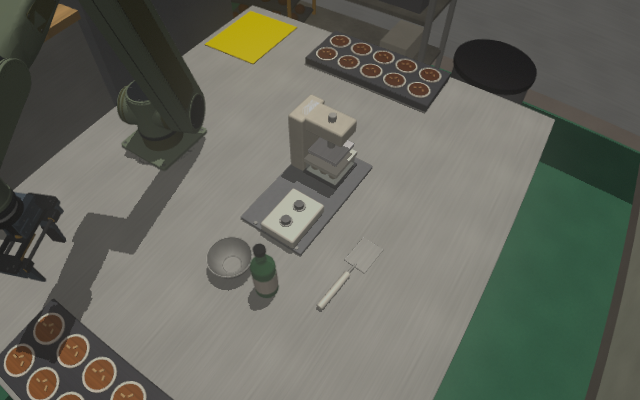

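View pics/top0.png

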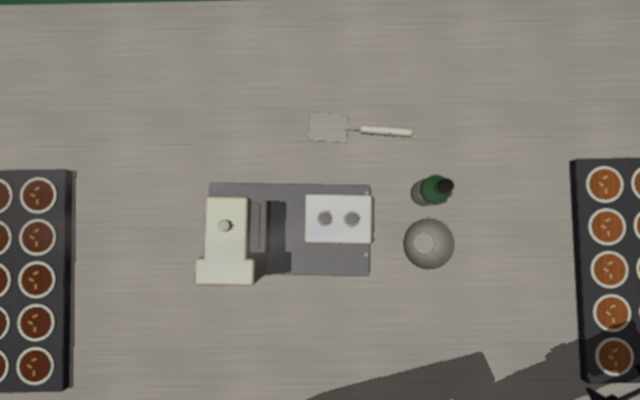

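The top view shows the two buttons at about (325,218) and (352,219), with the bottle at (433,190), the bowl at (429,244) and the station at the left around (225,240). I'll enlarge the buttons in both views.

Run:
```python
import cv2,numpy as np
a=cv2.imread("pics/top0.png")[185:255,290:390]; b=cv2.imread("pics/scene0.png")[180:255,245:345]
cv2.imwrite("pics/topc.png",cv2.resize(a,None,fx=8,fy=8,interpolation=cv2.INTER_CUBIC))
cv2.imwrite("pics/scenec.png",cv2.resize(b,None,fx=8,fy=8,interpolation=cv2.INTER_CUBIC))
```

```text
(no output)
```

View pics/topc.png

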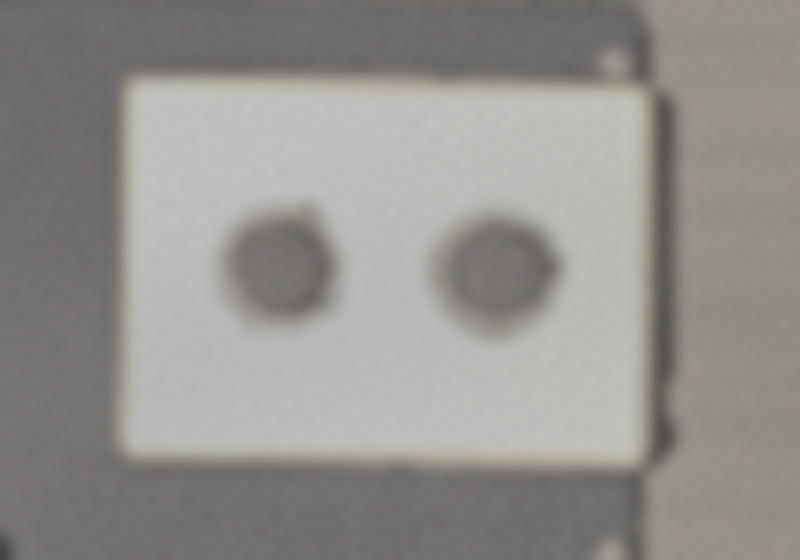

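View pics/scenec.png

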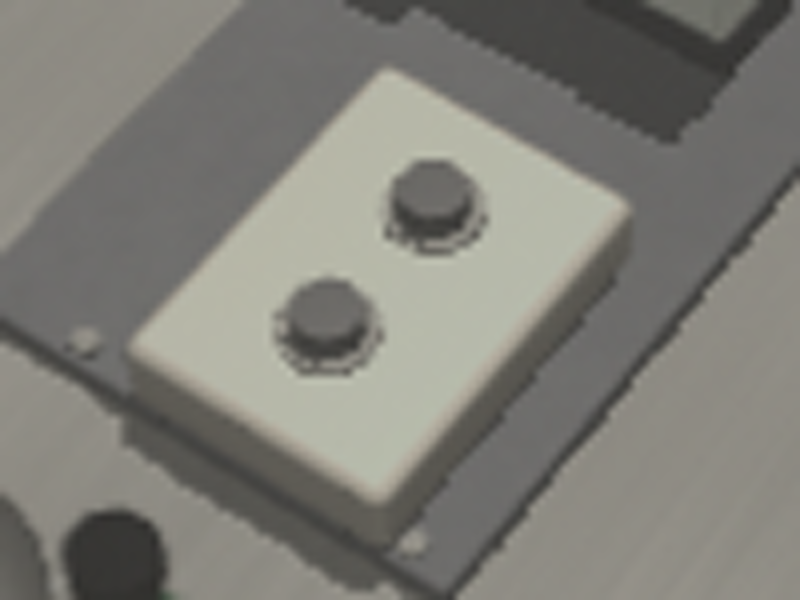

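```bash
cat > h.py <<'E'
import numpy as np,cv2
from bench import bot,imaging
def ray(c,uv,z):
    K=np.array([[c["fx"],0,c["cx"]],[0,c["fy"],c["cy"]],[0,0,1]])
    p=cv2.undistortPoints(np.array([[uv]],float),K,np.array(c["D"]))[0,0]
    T=np.array(c["pose"]);d=T[:3,:3]@[p[0],p[1],1];o=T[:3,3]
    return o+d*(z-o[2])/d[2]
E
python3 - <<'E'
from h import *
f=lambda p,o:[(p[0]+.5)/8-.5+o[0],(p[1]+.5)/8-.5+o[1]]
c=imaging.camera("top")
t=[ray(c,f(p,(290,185)),.059) for p in [(281,266),(497,267)]]
k=[ray(c,f(p,(290,185)),.045) for p in [(125,78),(652,85),(648,467),(120,460)]]
s=imaging.camera("scene")
u=[ray(s,f(p,(245,180)),.059) for p in [(432,192),(328,308)]]
k2=[ray(s,f(p,(245,180)),.045) for p in [(390,66),(632,208),(378,500),(128,345)]]
for n,x in(("top",t),("con",k),("sce",u),("con2",k2)):
    print(n,np.round(x,4).tolist(),"mid",np.round(np.mean(x,0),4))
for x in (t,u):
    d=x[0]-x[1];print(np.linalg.norm(d),np.degrees(np.arctan2(-d[0],d[1])))
for x in(k,): 
    for d in (x[0]-x[1],x[3]-x[2]): print(np.linalg.norm(d),np.degrees(np.arctan2(-d[0],d[1])))
    for d in (x[0]-x[3],x[1]-x[2]): print(np.linalg.norm(d),np.degrees(np.arctan2(d[1],d[0])))
for d in (k2[0]-k2[3],k2[1]-k2[2]): print(np.linalg.norm(d),np.degrees(np.arctan2(-d[0],d[1])))
# bottle/bowl
print(ray(c,(423,193),0),ray(c,(446,186),.2),ray(c,(429,244),.05), ray(c,(226,240),.235))
from scipy.spatial.transform import Rotation as R
st=bot.sense();print(R.from_rotvec(st["eef_rot"]).as_matrix().round(3))
E
```

```text
top [[0.5443, -0.0106, 0.059], [0.5429, -0.07, 0.059]] mid [ 0.5436 -0.0403  0.059 ]
con [[0.5979, 0.0318, 0.045], [0.5931, -0.1154, 0.045], [0.4869, -0.1116, 0.045], [0.4915, 0.035, 0.045]] mid [ 0.5424 -0.04    0.045 ]
sce [[0.5455, -0.013, 0.059], [0.5432, -0.071, 0.059]] mid [ 0.5444 -0.042   0.059 ]
con2 [[0.4963, 0.0325, 0.045], [0.601, 0.0268, 0.045], [0.5938, -0.1163, 0.045], [0.4895, -0.1124, 0.045]] mid [ 0.5452 -0.0424  0.045 ]
0.05932777863893162 -1.3373320328922993
0.058071307435473764 -2.3526136358392513
0.14725665027000379 -1.8669930166356399
0.14665791212711024 -1.795813650580219
0.10650789413457977 -1.7331191283399778
0.10632598425733879 -2.0555929745474457
0.14507731508999916 -2.6744598799784214
0.143299656004883 -2.865003018682804
[ 0.59899209 -0.24169381  0.        ] [ 0.59717595 -0.23863401  0.2       ] [ 0.48243888 -0.23962932  0.05      ] [0.50435664 0.16950977 0.235     ]
[[-0.     0.408 -0.913]
 [ 0.001 -0.913 -0.408]
 [-1.    -0.001  0.   ]]
```

Both views agree on a midpoint near (0.544, -0.041) and a yaw of about -2°. I'll raise the tool, turn it in line with the button row and partly close the fingers.

servo_tool:
  rows:
    - [[-0.012, 0, 0], [0.091, 0, 0], 0.51]
    - [[-0.012, 0, 0], [0.091, 0, 0], 0.51]
    - [[-0.012, 0, 0], [0.091, 0, 0], 0.51]
    - [[-0.012, 0, 0], [0.091, 0, 0], 0.51]
    - [[-0.012, 0, 0], [0.091, 0, 0], 0.51]

```text
clock: 0.62
tcp_pos: [0.2343, -0.5249, 0.2743]
eef_rot: [-2.201, 0.043, 2.201]
contact_force: [-0.6, -0.0, -0.2]
finger_gap: 0.666
```

```bash
cat >> h.py <<'E'
from scipy.spatial.transform import Rotation as R
M=np.array([.544,-.041]); YAW=np.radians(-2.0)
def need(z):
    s=bot.sense();A=R.from_rotvec(s["eef_rot"]).as_matrix();y=A[:,1]
    print("t",round(s["clock"],2),"tcp",s["tcp_pos"].round(4),"gap",round(s["finger_gap"],3),"F",s["contact_force"].round(2),"T",s["wrist_torque"].round(2))
    print("tool shift",(A.T@(np.r_[M,z]-s["tcp_pos"])).round(4),"yaw",np.degrees(np.arctan2(y[0],-y[1])).round(2),"tilt",A[2].round(4))
    yt=-np.array([-np.sin(YAW),np.cos(YAW),0]); xt=np.array([0,0,-1.]); B=np.c_[xt,yt,np.cross(xt,yt)]
    print("tool turn",R.from_matrix(A.T@B).as_rotvec().round(4))
E
python3 -c "from h import *; need(.274)"
```

```text
t 0.62 tcp [ 0.2343 -0.5249  0.2743] gap 0.666 F [-0.58 -0.01 -0.18] T [-0.04  0.05 -0.03]
tool shift [ 0.0005 -0.4958 -0.2902] yaw -2.28 tilt [-1.e+00 -6.e-04  2.e-04]
tool turn [-0.0048  0.0002  0.0006]
```

servo_tool:
  rows:
    - [[0, -0.03, -0.0175], [-0.001, 0, 0], 0.51]
    - [[0, -0.03, -0.0175], [-0.001, 0, 0], 0.51]
    - [[0, -0.03, -0.0175], [-0.001, 0, 0], 0.51]
    - [[0, -0.03, -0.0175], [-0.001, 0, 0], 0.51]
    - [[0, -0.03, -0.0175], [-0.001, 0, 0], 0.51]

```text
clock: 1.03
tcp_pos: [0.3272, -0.3766, 0.2738]
eef_rot: [-2.206, 0.034, 2.206]
contact_force: [0.2, -0.1, -0.8]
finger_gap: 0.51
```

servo_tool:
  rows:
    - [[0, -0.03, -0.0175], [0, 0, 0], 0.51]
    - [[0, -0.03, -0.0175], [0, 0, 0], 0.51]
    - [[0, -0.03, -0.0175], [0, 0, 0], 0.51]
    - [[0, -0.03, -0.0175], [0, 0, 0], 0.51]
    - [[0, -0.03, -0.0175], [0, 0, 0], 0.51]

```text
clock: 1.45
tcp_pos: [0.4192, -0.2291, 0.2739]
eef_rot: [-2.206, 0.034, 2.206]
contact_force: [0.7, 0.8, -0.0]
finger_gap: 0.514
```

servo_tool:
  rows:
    - [[0, -0.03, -0.0175], [0, 0, 0], 0.51]
    - [[0, -0.03, -0.0175], [0, 0, 0], 0.51]
    - [[0, -0.03, -0.0175], [0, 0, 0], 0.51]
    - [[0, -0.03, -0.0175], [0, 0, 0], 0.51]
    - [[0, 0, 0], [0, 0, 0], 0.51]

```text
clock: 1.87
tcp_pos: [0.4949, -0.1083, 0.2736]
eef_rot: [-2.209, 0.024, 2.206]
contact_force: [-0.2, 0.2, -0.1]
finger_gap: 0.509
```

```bash
python3 -c "from h import *; need(.12)"
```

```text
t 1.87 tcp [ 0.4949 -0.1083  0.2736] gap 0.509 F [-0.21  0.15 -0.12] T [-0.01  0.03  0.  ]
tool shift [ 0.1538 -0.0681 -0.0473] yaw -1.42 tilt [-1.     -0.0028 -0.0013]
tool turn [ 0.0102 -0.0013  0.0029]
```

servo_tool:
  rows:
    - [[0.03, -0.014, -0.0095], [0, 0, 0], 0.51]
    - [[0.03, -0.014, -0.0095], [0, 0, 0], 0.51]
    - [[0.03, -0.0135, -0.0095], [0, 0, 0], 0.51]
    - [[0.03, -0.0135, -0.0095], [0, 0, 0], 0.51]
    - [[0.03, -0.0135, -0.0095], [0, 0, 0], 0.51]

```text
clock: 2.28
tcp_pos: [0.5419, -0.0458, 0.1226]
eef_rot: [-2.206, 0.034, 2.206]
contact_force: [1.4, -1.3, 0.6]
finger_gap: 0.511
```

servo_tool:
  rows:
    - [[0.015, 0, 0], [0, 0, 0], 0.51]
    - [[0.01, 0, 0], [0, 0, 0], 0.51]
    - [[0, 0, 0], [0, 0, 0], 0.51]
    - [[0, 0, 0], [0, 0, 0], 0.51]

```text
clock: 2.62
tcp_pos: [0.5419, -0.0465, 0.0992]
eef_rot: [-2.206, 0.034, 2.206]
contact_force: [-0.3, 0.1, 0.7]
finger_gap: 0.506
```

Run:
```python
from h import *
need(.08)
for n in("scene","top"):
    im=imaging.camera(n)["img"][:,:,::-1]
    a=im[130:270,230:380] if n=="scene" else im[160:270,260:400]
    cv2.imwrite(f"pics/{n}1.png",cv2.resize(a,None,fx=4,fy=4,interpolation=cv2.INTER_CUBIC))
need(.08)
```

```text
t 2.62 tcp [ 0.5419 -0.0465  0.0992] gap 0.506 F [-0.29  0.09  0.74] T [ 0.02 -0.08 -0.  ]
tool shift [ 0.0192 -0.0056 -0.0019] yaw -1.76 tilt [-1.e+00  3.e-04  0.e+00]
tool turn [ 0.0041  0.     -0.0003]
t 2.72 tcp [ 0.5428 -0.0466  0.1004] gap 0.51 F [0.67 0.86 0.39] T [ 0.02 -0.    0.01]
tool shift [ 0.0204 -0.0056 -0.001 ] yaw -1.78 tilt [-1.0e+00  4.0e-04 -2.9e-03]
tool turn [ 0.0039 -0.0029 -0.0004]
```

View pics/scene1.png

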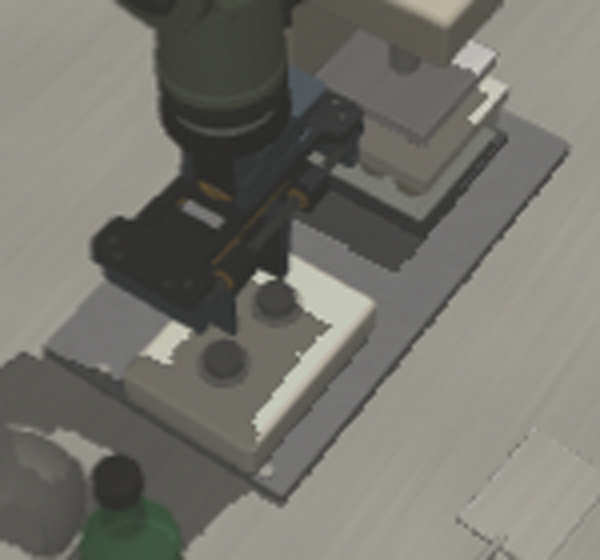

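View pics/top1.png

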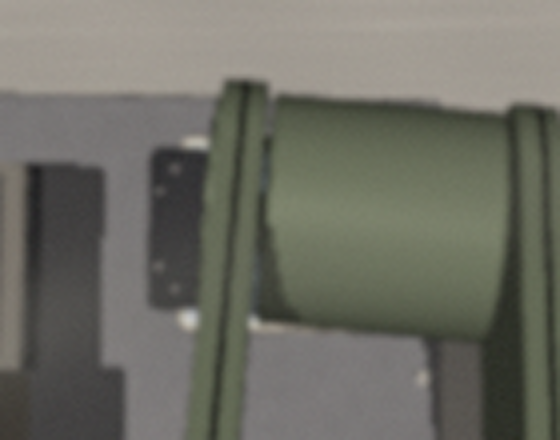

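The picture shows the fingertips just above and in line with the buttons, at crop (225,330) and (275,277), and the right finger's edge is visible. I'll make the small lateral correction and come down close.

servo_tool:
  rows:
    - [[0.005, -0.003, -0.0007], [0.002, 0, 0], 0.51]
    - [[0.01, -0.0025, -0.0007], [0.002, 0, 0], 0.51]
    - [[0.012, 0, 0], [0, 0, 0], 0.51]
    - [[0.006, 0, 0], [0, 0, 0], 0.51]
    - [[0, 0, 0], [0, 0, 0], 0.51]

```text
clock: 3.13
tcp_pos: [0.5423, -0.0402, 0.0644]
eef_rot: [-2.201, 0.037, 2.208]
contact_force: [-0.8, 0.2, -0.8]
finger_gap: 0.511
```

Run:
```python
from h import *
need(.0515)
im=imaging.camera("scene")["img"][:,:,::-1][175:255,245:345]
cv2.imwrite(f"pics/scene2.png",cv2.resize(im,None,fx=7,fy=7,interpolation=cv2.INTER_CUBIC))
need(.0515)
```

```text
t 3.13 tcp [ 0.5423 -0.0402  0.0644] gap 0.511 F [-0.79  0.16 -0.84] T [0.03 0.07 0.04]
tool shift [ 0.0128  0.0007 -0.0018] yaw -1.96 tilt [-1.0e+00 -1.0e-04  3.2e-03]
tool turn [0.0008 0.0032 0.0001]
t 3.18 tcp [ 0.5429 -0.0404  0.0652] gap 0.507 F [ 0.17  0.34 -0.69] T [ 0.09  0.02 -0.02]
tool shift [ 0.0137  0.0006 -0.0011] yaw -1.96 tilt [-1.     -0.      0.0017]
tool turn [0.0007 0.0017 0.    ]
```

View pics/scene2.png

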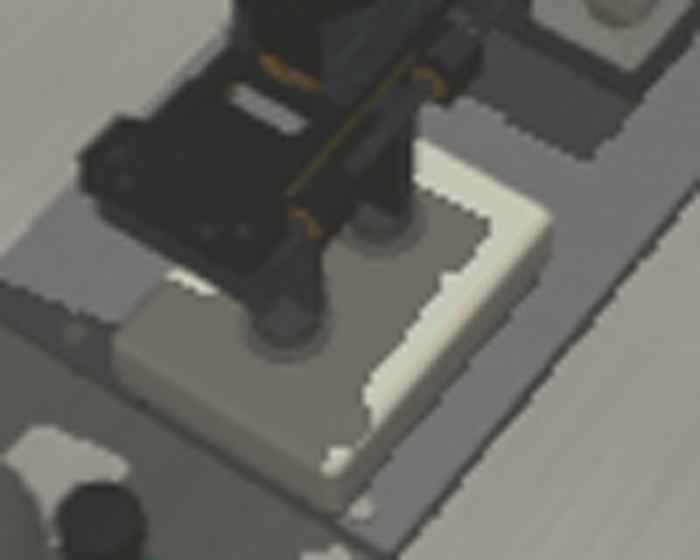

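The fingers sit centred over both buttons, at crop (285,320) and (380,215), about 6 mm above them. Now I'll press.

servo_tool:
  rows:
    - [[0.003, 0, -0.001], [0, 0, 0], 0.51]
    - [[0.003, 0, 0], [0, 0, 0], 0.51]
    - [[0.003, 0, 0], [0, 0, 0], 0.51]
    - [[0.003, 0, 0], [0, 0, 0], 0.51]
    - [[0.002, 0, 0], [0, 0, 0], 0.51]

```text
clock: 3.6
tcp_pos: [0.5452, -0.0406, 0.0529]
eef_rot: [-2.206, 0.038, 2.202]
contact_force: [-1.2, 1.0, 7.9]
finger_gap: 0.509
```

```bash
python3 -c "from h import *; need(.0515)"
```

```text
t 3.6 tcp [ 0.5452 -0.0406  0.0529] gap 0.509 F [-1.17  1.04  7.91] T [0.1  0.35 0.01]
tool shift [0.0014 0.0005 0.0012] yaw -1.96 tilt [-1.e+00  2.e-04 -2.e-03]
tool turn [ 0.0006 -0.002  -0.0002]
```

servo_tool:
  rows:
    - [[0.0015, 0, 0], [0, 0, 0], 0.51]
    - [[0.001, 0, 0], [0, 0, 0], 0.51]
    - [[0, 0, 0], [0, 0, 0], 0.51]

```text
clock: 3.85
tcp_pos: [0.5452, -0.0406, 0.0513]
eef_rot: [-2.207, 0.038, 2.202]
contact_force: [-2.6, 0.5, 10.6]
finger_gap: 0.508
```

Run:
```python
from h import *
need(.051)
im=imaging.camera("scene")["img"][:,:,::-1][80:255,245:395]
cv2.imwrite(f"pics/scene3.png",cv2.resize(im,None,fx=3.4,fy=3.4,interpolation=cv2.INTER_CUBIC))
need(.051)
```

```text
t 3.85 tcp [ 0.5452 -0.0406  0.0513] gap 0.508 F [-2.57  0.52 10.63] T [0.12 0.52 0.03]
tool shift [0.0002 0.0005 0.0012] yaw -1.96 tilt [-1.0e+00  2.0e-04 -2.1e-03]
tool turn [ 0.0006 -0.0021 -0.0002]
t 3.9 tcp [ 0.5452 -0.0406  0.0513] gap 0.51 F [-2.8  -0.78 10.7 ] T [0.1  0.52 0.01]
tool shift [0.0003 0.0005 0.0012] yaw -1.97 tilt [-1.0e+00  2.0e-04 -2.2e-03]
tool turn [ 0.0006 -0.0022 -0.0002]
```

View pics/scene3.png

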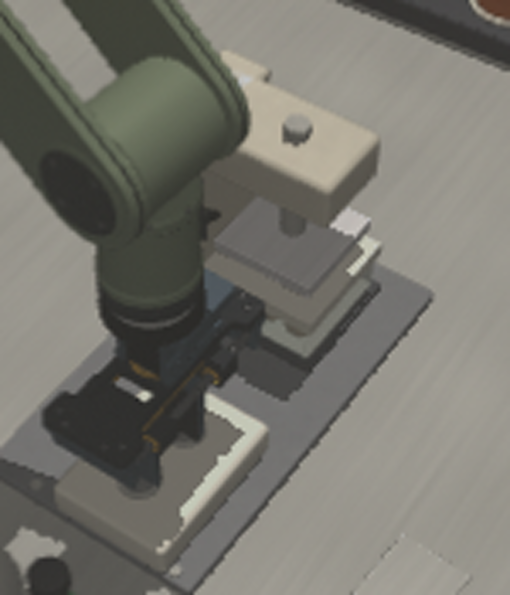

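Both buttons are pressed, at crop (140,480) and (190,435), and the platen is near crop (290,245). The force of 10.6 N means they are about at their stops. I'll add a little pressure and hold.

servo_tool:
  rows:
    - [[0.001, 0, 0], [0, 0, 0], 0.51]
    - [[0, 0, 0], [0, 0, 0], 0.51]
    - [[0, 0, 0], [0, 0, 0], 0.51]
    - [[0, 0, 0], [0, 0, 0], 0.51]
    - [[0, 0, 0], [0, 0, 0], 0.51]

```text
clock: 4.32
tcp_pos: [0.5453, -0.0406, 0.0512]
eef_rot: [-2.207, 0.038, 2.201]
contact_force: [-4.8, 1.1, 17.5]
finger_gap: 0.513
```

servo_tool:
  rows:
    - [[0, 0, 0], [0, 0, 0], 0.51]
    - [[0, 0, 0], [0, 0, 0], 0.51]
    - [[0, 0, 0], [0, 0, 0], 0.51]
    - [[0, 0, 0], [0, 0, 0], 0.51]
    - [[0, 0, 0], [0, 0, 0], 0.51]

```text
clock: 4.73
tcp_pos: [0.5452, -0.0406, 0.0512]
eef_rot: [-2.207, 0.038, 2.201]
contact_force: [-4.6, -0.6, 17.6]
finger_gap: 0.513
```

```bash
cat > w.py <<'E'
import sys
from h import *
need(.051)
im=imaging.camera("scene")["img"][:,:,::-1][80:255,245:395]
cv2.imwrite(f"pics/{sys.argv[1]}.png",cv2.resize(im,None,fx=3.4,fy=3.4,interpolation=cv2.INTER_CUBIC))
E
python3 w.py s4
```

```text
t 4.73 tcp [ 0.5452 -0.0406  0.0512] gap 0.513 F [-4.6  -0.59 17.62] T [ 0.12  0.87 -0.01]
tool shift [0.0002 0.0005 0.0012] yaw -1.96 tilt [-1.0e+00  2.0e-04 -2.7e-03]
tool turn [ 0.0006 -0.0027 -0.0002]
```

View pics/s4.png

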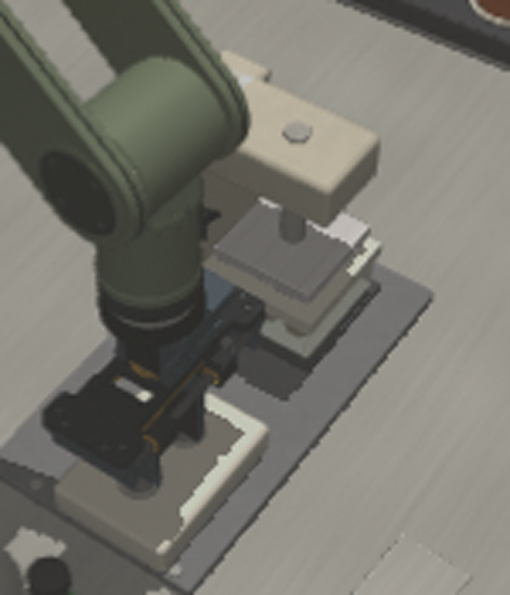

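The force is 17.6 N and no longer falling with the travel, so the buttons are on their stops. The platen is sinking: its front corner moved from crop (308,290) to (310,298), and the rod top is lower. I'll keep holding.

servo_tool:
  rows:
    - [[0, 0, 0], [0, 0, 0], 0.51]
    - [[0, 0, 0], [0, 0, 0], 0.51]
    - [[0, 0, 0], [0, 0, 0], 0.51]
    - [[0, 0, 0], [0, 0, 0], 0.51]
    - [[0, 0, 0], [0, 0, 0], 0.51]

```text
clock: 5.2
tcp_pos: [0.5453, -0.0406, 0.0512]
eef_rot: [-2.207, 0.038, 2.201]
contact_force: [-3.1, 0.4, 17.4]
finger_gap: 0.51
```

servo_tool:
  rows:
    - [[0, 0, 0], [0, 0, 0], 0.51]
    - [[0, 0, 0], [0, 0, 0], 0.51]
    - [[0, 0, 0], [0, 0, 0], 0.51]
    - [[0, 0, 0], [0, 0, 0], 0.51]
    - [[0, 0, 0], [0, 0, 0], 0.51]

```text
clock: 5.62
tcp_pos: [0.5452, -0.0406, 0.0512]
eef_rot: [-2.207, 0.038, 2.201]
contact_force: [-4.2, -0.3, 17.3]
finger_gap: 0.514
```

servo_tool:
  rows:
    - [[0, 0, 0], [0, 0, 0], 0.51]
    - [[0, 0, 0], [0, 0, 0], 0.51]
    - [[0, 0, 0], [0, 0, 0], 0.51]
    - [[0, 0, 0], [0, 0, 0], 0.51]
    - [[0, 0, 0], [0, 0, 0], 0.51]

```text
clock: 6.03
tcp_pos: [0.5452, -0.0406, 0.0512]
eef_rot: [-2.207, 0.038, 2.201]
contact_force: [-3.8, 0.5, 16.9]
finger_gap: 0.511
```

servo_tool:
  rows:
    - [[0, 0, 0], [0, 0, 0], 0.51]
    - [[0, 0, 0], [0, 0, 0], 0.51]
    - [[0, 0, 0], [0, 0, 0], 0.51]
    - [[0, 0, 0], [0, 0, 0], 0.51]
    - [[0, 0, 0], [0, 0, 0], 0.51]

```text
clock: 6.45
tcp_pos: [0.5452, -0.0406, 0.0512]
eef_rot: [-2.207, 0.038, 2.201]
contact_force: [-3.7, 0.1, 17.1]
finger_gap: 0.507
```

servo_tool:
  rows:
    - [[0, 0, 0], [0, 0, 0], 0.51]
    - [[0, 0, 0], [0, 0, 0], 0.51]
    - [[0, 0, 0], [0, 0, 0], 0.51]
    - [[0, 0, 0], [0, 0, 0], 0.51]
    - [[0, 0, 0], [0, 0, 0], 0.51]

```text
clock: 6.87
tcp_pos: [0.5452, -0.0406, 0.0512]
eef_rot: [-2.207, 0.038, 2.201]
contact_force: [-3.7, 0.2, 17.2]
finger_gap: 0.508
```

servo_tool:
  rows:
    - [[0, 0, 0], [0, 0, 0], 0.51]
    - [[0, 0, 0], [0, 0, 0], 0.51]
    - [[0, 0, 0], [0, 0, 0], 0.51]
    - [[0, 0, 0], [0, 0, 0], 0.51]
    - [[0, 0, 0], [0, 0, 0], 0.51]

```text
clock: 7.28
tcp_pos: [0.5452, -0.0406, 0.0512]
eef_rot: [-2.207, 0.038, 2.201]
contact_force: [-3.4, 1.1, 17.2]
finger_gap: 0.51
```

servo_tool:
  rows:
    - [[0, 0, 0], [0, 0, 0], 0.51]
    - [[0, 0, 0], [0, 0, 0], 0.51]
    - [[0, 0, 0], [0, 0, 0], 0.51]
    - [[0, 0, 0], [0, 0, 0], 0.51]
    - [[0, 0, 0], [0, 0, 0], 0.51]

```text
clock: 7.7
tcp_pos: [0.5453, -0.0406, 0.0512]
eef_rot: [-2.207, 0.038, 2.201]
contact_force: [-3.9, 0.2, 17.3]
finger_gap: 0.512
```

servo_tool:
  rows:
    - [[0, 0, 0], [0, 0, 0], 0.51]
    - [[0, 0, 0], [0, 0, 0], 0.51]
    - [[0, 0, 0], [0, 0, 0], 0.51]
    - [[0, 0, 0], [0, 0, 0], 0.51]
    - [[0, 0, 0], [0, 0, 0], 0.51]

```text
clock: 8.12
tcp_pos: [0.5453, -0.0406, 0.0512]
eef_rot: [-2.207, 0.038, 2.201]
contact_force: [-3.8, 1.0, 17.3]
finger_gap: 0.508
```

```bash
python3 w.py s5
```

```text
t 8.12 tcp [ 0.5453 -0.0406  0.0512] gap 0.508 F [-3.78  1.   17.27] T [0.11 0.89 0.01]
tool shift [0.0002 0.0005 0.0013] yaw -1.96 tilt [-1.0e+00  2.0e-04 -2.8e-03]
tool turn [ 0.0006 -0.0028 -0.0002]
```

View pics/s5.png

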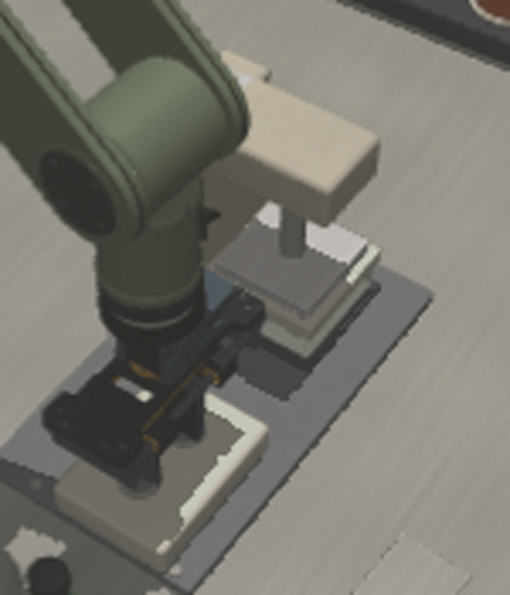

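The platen is much lower, with its front corner at crop (308,312) and the rod top gone into the housing. I'll keep holding well past 7 s and check that it has stopped.

servo_tool:
  rows:
    - [[0, 0, 0], [0, 0, 0], 0.51]
    - [[0, 0, 0], [0, 0, 0], 0.51]
    - [[0, 0, 0], [0, 0, 0], 0.51]
    - [[0, 0, 0], [0, 0, 0], 0.51]
    - [[0, 0, 0], [0, 0, 0], 0.51]

```text
clock: 8.58
tcp_pos: [0.5452, -0.0406, 0.0512]
eef_rot: [-2.207, 0.038, 2.201]
contact_force: [-5.3, -0.1, 17.5]
finger_gap: 0.511
```

servo_tool:
  rows:
    - [[0, 0, 0], [0, 0, 0], 0.51]
    - [[0, 0, 0], [0, 0, 0], 0.51]
    - [[0, 0, 0], [0, 0, 0], 0.51]
    - [[0, 0, 0], [0, 0, 0], 0.51]
    - [[0, 0, 0], [0, 0, 0], 0.51]

```text
clock: 9.0
tcp_pos: [0.5453, -0.0406, 0.0512]
eef_rot: [-2.207, 0.038, 2.201]
contact_force: [-4.0, -0.3, 17.5]
finger_gap: 0.507
```

servo_tool:
  rows:
    - [[0, 0, 0], [0, 0, 0], 0.51]
    - [[0, 0, 0], [0, 0, 0], 0.51]
    - [[0, 0, 0], [0, 0, 0], 0.51]
    - [[0, 0, 0], [0, 0, 0], 0.51]
    - [[0, 0, 0], [0, 0, 0], 0.51]

```text
clock: 9.42
tcp_pos: [0.5452, -0.0406, 0.0512]
eef_rot: [-2.207, 0.038, 2.201]
contact_force: [-3.8, 0.4, 17.6]
finger_gap: 0.51
```

servo_tool:
  rows:
    - [[0, 0, 0], [0, 0, 0], 0.51]
    - [[0, 0, 0], [0, 0, 0], 0.51]
    - [[0, 0, 0], [0, 0, 0], 0.51]
    - [[0, 0, 0], [0, 0, 0], 0.51]
    - [[0, 0, 0], [0, 0, 0], 0.51]

```text
clock: 9.83
tcp_pos: [0.5453, -0.0406, 0.0512]
eef_rot: [-2.207, 0.038, 2.201]
contact_force: [-4.2, 0.4, 17.3]
finger_gap: 0.512
```

servo_tool:
  rows:
    - [[0, 0, 0], [0, 0, 0], 0.51]
    - [[0, 0, 0], [0, 0, 0], 0.51]
    - [[0, 0, 0], [0, 0, 0], 0.51]
    - [[0, 0, 0], [0, 0, 0], 0.51]
    - [[0, 0, 0], [0, 0, 0], 0.51]

```text
clock: 10.25
tcp_pos: [0.5453, -0.0406, 0.0512]
eef_rot: [-2.207, 0.038, 2.201]
contact_force: [-3.9, -0.2, 17.0]
finger_gap: 0.512
```

servo_tool:
  rows:
    - [[0, 0, 0], [0, 0, 0], 0.51]
    - [[0, 0, 0], [0, 0, 0], 0.51]
    - [[0, 0, 0], [0, 0, 0], 0.51]
    - [[0, 0, 0], [0, 0, 0], 0.51]
    - [[0, 0, 0], [0, 0, 0], 0.51]

```text
clock: 10.67
tcp_pos: [0.5452, -0.0406, 0.0512]
eef_rot: [-2.207, 0.038, 2.201]
contact_force: [-3.9, 1.0, 17.2]
finger_gap: 0.509
```

```bash
python3 w.py s6
```

```text
t 10.67 tcp [ 0.5452 -0.0406  0.0512] gap 0.509 F [-3.85  1.04 17.25] T [ 0.15  0.9  -0.01]
tool shift [0.0002 0.0004 0.0012] yaw -1.96 tilt [-1.0e+00  2.0e-04 -2.7e-03]
tool turn [ 0.0006 -0.0027 -0.0002]
```

servo_tool:
  rows:
    - [[0, 0, 0], [0, 0, 0], 0.51]
    - [[0, 0, 0], [0, 0, 0], 0.51]
    - [[0, 0, 0], [0, 0, 0], 0.51]
    - [[0, 0, 0], [0, 0, 0], 0.51]
    - [[0, 0, 0], [0, 0, 0], 0.51]

```text
clock: 11.13
tcp_pos: [0.5453, -0.0406, 0.0512]
eef_rot: [-2.207, 0.038, 2.201]
contact_force: [-5.4, 0.7, 17.5]
finger_gap: 0.508
```

servo_tool:
  rows:
    - [[0, 0, 0], [0, 0, 0], 0.51]
    - [[0, 0, 0], [0, 0, 0], 0.51]
    - [[0, 0, 0], [0, 0, 0], 0.51]
    - [[0, 0, 0], [0, 0, 0], 0.51]
    - [[0, 0, 0], [0, 0, 0], 0.51]

```text
clock: 11.55
tcp_pos: [0.5452, -0.0406, 0.0512]
eef_rot: [-2.207, 0.038, 2.201]
contact_force: [-4.6, 0.5, 17.2]
finger_gap: 0.51
```

```bash
python3 w.py s7; python3 -c "
import cv2
a,b,c=[cv2.imread(f'pics/s{i}.png')[190:340,190:390].astype(int) for i in (5,6,7)]
print(abs(a-b).mean(),abs(b-c).mean())
cv2.imwrite('pics/s57.png',cv2.resize(cv2.hconcat([x.astype('uint8') for x in (a,c)]),None,fx=2,fy=2))"
```

```text
t 11.55 tcp [ 0.5452 -0.0406  0.0512] gap 0.51 F [-4.65  0.48 17.17] T [0.14 0.91 0.02]
tool shift [0.0002 0.0004 0.0012] yaw -1.96 tilt [-1.0e+00  2.0e-04 -2.6e-03]
tool turn [ 0.0006 -0.0026 -0.0002]
0.4157 0.40771111111111114
```

View pics/s57.png

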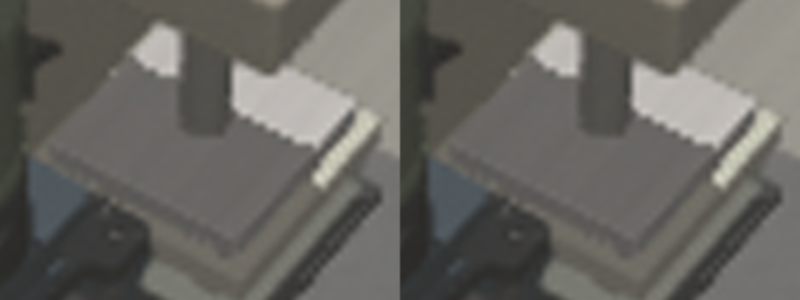

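The pictures at 8.1 s and 11.5 s are identical, so the platen has stopped, resting on the lid. I'll check numerically that this is the full stroke.

Run:
```python
from h import *
c=imaging.camera("scene");K=np.array([[c["fx"],0,c["cx"]],[0,c["fy"],c["cy"]],[0,0,1]])
W=np.linalg.inv(c["pose"])
cs,sn=np.cos(YAW),np.sin(YAW)
for z in (.112,.098,.090,.080,.073,.066):
    x,y=28,167; p=np.array([M[0]+(cs*x-sn*y)/1e3,M[1]+(sn*x+cs*y)/1e3,z])
    q=cv2.projectPoints(p[None],W[:3,:3],W[:3,3],K,np.array(c["D"]))[0].ravel();print(z,q.round(1))
a=cv2.imread("pics/scene0.png")[120:195,300:365]; b=c["img"][120:195,300:365,::-1]
cv2.imwrite("pics/cmp.png",cv2.resize(cv2.hconcat([a,np.ascontiguousarray(b)]),None,fx=6,fy=6,interpolation=cv2.INTER_CUBIC))
```

```text
0.112 [335.8 163.4]
0.098 [335.6 166.7]
0.09 [335.5 168.5]
0.08 [335.4 170.8]
0.073 [335.3 172.4]
0.066 [335.2 174. ]
```

View pics/cmp.png

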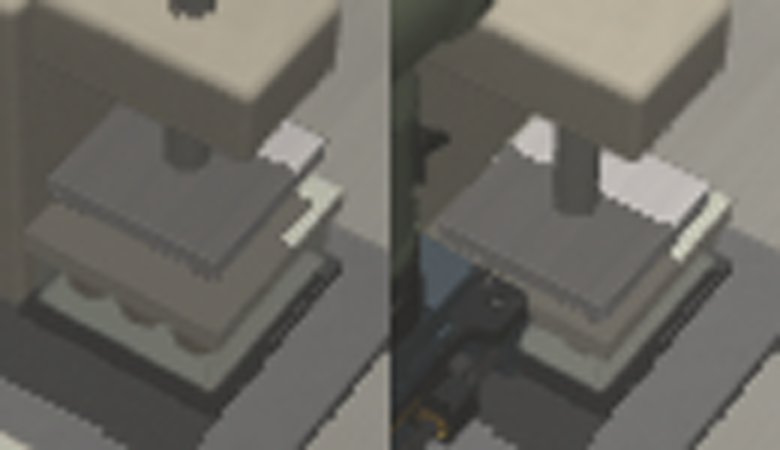

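The platen's lower corner moved from row 166.3 to 173.7, and the full stroke from 98 to 66 mm predicts 166.7 to 174.0. So it is fully down and the lid is home. Now I'll release straight up and back off.

servo_tool:
  rows:
    - [[-0.01, 0, 0], [0, 0, 0], 0.51]
    - [[-0.025, 0, 0], [0, 0, 0], 0.51]
    - [[-0.035, 0, 0], [0, 0, 0], 0.51]
    - [[-0.035, 0, 0], [0, 0, 0], 0.51]
    - [[-0.035, 0, 0], [0, 0, 0], 0.51]

```text
clock: 12.07
tcp_pos: [0.5441, -0.0405, 0.1899]
eef_rot: [-2.204, 0.038, 2.205]
contact_force: [0.9, 0.2, -0.2]
finger_gap: 0.512
```

servo_tool:
  rows:
    - [[-0.035, 0, 0], [0, 0, 0], 0.51]
    - [[-0.035, 0, 0], [0, 0, 0], 0.51]
    - [[0, 0.03, 0.0175], [0, 0, 0], 0.51]
    - [[0, 0.03, 0.0175], [0, 0, 0], 0.51]
    - [[0, 0.03, 0.0175], [0, 0, 0], 0.51]

```text
clock: 12.48
tcp_pos: [0.4885, -0.1293, 0.2593]
eef_rot: [-2.207, 0.037, 2.204]
contact_force: [0.5, -0.8, 0.8]
finger_gap: 0.509
```

servo_tool:
  rows:
    - [[0, 0.03, 0.0175], [0, 0, 0], 0.51]
    - [[0, 0.03, 0.0175], [0, 0, 0], 0.51]
    - [[0, 0.03, 0.0175], [0, 0, 0], 0.51]
    - [[0, 0.03, 0.0175], [0, 0, 0], 0.51]
    - [[0, 0.03, 0.0175], [0, 0, 0], 0.51]

```text
clock: 12.9
tcp_pos: [0.3952, -0.2767, 0.2587]
eef_rot: [-2.205, 0.038, 2.204]
contact_force: [-0.0, -0.6, 0.3]
finger_gap: 0.511
```

servo_tool:
  rows:
    - [[0, 0.03, 0.0175], [0, 0, 0], 0.51]
    - [[0, 0.03, 0.0175], [0, 0, 0], 0.51]
    - [[0, 0.03, 0.0175], [0, 0, 0], 0.51]
    - [[0, 0.03, 0.0175], [0, 0, 0], 0.51]
    - [[0, 0, 0], [0, 0, 0], 0.51]

```text
clock: 13.32
tcp_pos: [0.3193, -0.3975, 0.2583]
eef_rot: [-2.201, 0.047, 2.205]
contact_force: [0.4, 0.3, -0.0]
finger_gap: 0.509
```

servo_tool:
  rows:
    - [[0, 0, 0], [0, 0, 0], 0.51]
    - [[0, 0, 0], [0, 0, 0], 0.51]
    - [[0, 0, 0], [0, 0, 0], 0.51]
    - [[0, 0, 0], [0, 0, 0], 0.51]
    - [[0, 0, 0], [0, 0, 0], 0.51]

```text
clock: 13.73
tcp_pos: [0.323, -0.3922, 0.2586]
eef_rot: [-2.205, 0.036, 2.205]
contact_force: [0.2, -0.5, 0.3]
finger_gap: 0.512
```

servo_tool:
  rows:
    - [[0, 0, 0], [0, 0, 0], 0.51]
    - [[0, 0, 0], [0, 0, 0], 0.51]
    - [[0, 0, 0], [0, 0, 0], 0.51]
    - [[0, 0, 0], [0, 0, 0], 0.51]
    - [[0, 0, 0], [0, 0, 0], 0.51]

```text
clock: 14.15
tcp_pos: [0.3223, -0.393, 0.2585]
eef_rot: [-2.204, 0.038, 2.204]
contact_force: [-0.1, -0.2, 0.3]
finger_gap: 0.513
```

servo_tool:
  rows:
    - [[0, 0, 0], [0, 0, 0], 0.51]
    - [[0, 0, 0], [0, 0, 0], 0.51]
    - [[0, 0, 0], [0, 0, 0], 0.51]
    - [[0, 0, 0], [0, 0, 0], 0.51]
    - [[0, 0, 0], [0, 0, 0], 0.51]

```text
clock: 14.57
tcp_pos: [0.3223, -0.3931, 0.2585]
eef_rot: [-2.204, 0.038, 2.204]
contact_force: [-0.5, 0.5, -0.2]
finger_gap: 0.51
```

servo_tool:
  rows:
    - [[0, 0, 0], [0, 0, 0], 0.51]
    - [[0, 0, 0], [0, 0, 0], 0.51]
    - [[0, 0, 0], [0, 0, 0], 0.51]
    - [[0, 0, 0], [0, 0, 0], 0.51]
    - [[0, 0, 0], [0, 0, 0], 0.51]

```text
clock: 14.98
tcp_pos: [0.3223, -0.3931, 0.2585]
eef_rot: [-2.204, 0.038, 2.204]
contact_force: [0.4, -0.3, 0.0]
finger_gap: 0.511
```

servo_tool:
  rows:
    - [[0, 0, 0], [0, 0, 0], 0.51]
    - [[0, 0, 0], [0, 0, 0], 0.51]
    - [[0, 0, 0], [0, 0, 0], 0.51]
    - [[0, 0, 0], [0, 0, 0], 0.51]
    - [[0, 0, 0], [0, 0, 0], 0.51]

```text
clock: 15.4
tcp_pos: [0.3223, -0.3931, 0.2584]
eef_rot: [-2.204, 0.038, 2.204]
contact_force: [0.6, -0.3, -0.8]
finger_gap: 0.508
```

servo_tool:
  rows:
    - [[0, 0, 0], [0, 0, 0], 0.51]
    - [[0, 0, 0], [0, 0, 0], 0.51]
    - [[0, 0, 0], [0, 0, 0], 0.51]
    - [[0, 0, 0], [0, 0, 0], 0.51]
    - [[0, 0, 0], [0, 0, 0], 0.51]

```text
clock: 15.82
tcp_pos: [0.3223, -0.3931, 0.2585]
eef_rot: [-2.204, 0.038, 2.204]
contact_force: [-0.3, -0.6, -1.0]
finger_gap: 0.509
```

servo_tool:
  rows:
    - [[0, 0, 0], [0, 0, 0], 0.51]
    - [[0, 0, 0], [0, 0, 0], 0.51]
    - [[0, 0, 0], [0, 0, 0], 0.51]
    - [[0, 0, 0], [0, 0, 0], 0.51]
    - [[0, 0, 0], [0, 0, 0], 0.51]

```text
clock: 16.23
tcp_pos: [0.3223, -0.3931, 0.2585]
eef_rot: [-2.204, 0.038, 2.204]
contact_force: [-0.4, 0.1, 0.9]
finger_gap: 0.51
```

Run:
```python
from h import *
need(.051)
c=imaging.camera("scene")["img"][:,:,::-1]
a=cv2.imread("pics/scene0.png")
f=lambda i:np.ascontiguousarray(i[85:315,200:390])
cv2.imwrite("pics/fin.png",cv2.resize(cv2.hconcat([f(a),f(c)]),None,fx=2.1,fy=2.1,interpolation=cv2.INTER_CUBIC))
g=lambda i:np.ascontiguousarray(i[120:250,245:365])
cv2.imwrite("pics/fin2.png",cv2.resize(cv2.hconcat([g(a),g(c)]),None,fx=3.3,fy=3.3,interpolation=cv2.INTER_CUBIC))
```

```text
t 16.23 tcp [ 0.3223 -0.3931  0.2585] gap 0.51 F [-0.38  0.12  0.86] T [ 0.05  0.04 -0.  ]
tool shift [ 0.2074 -0.3595 -0.2095] yaw -1.96 tilt [-1.e+00  1.e-04 -0.e+00]
tool turn [ 0.0007 -0.     -0.0001]
```

View pics/fin.png

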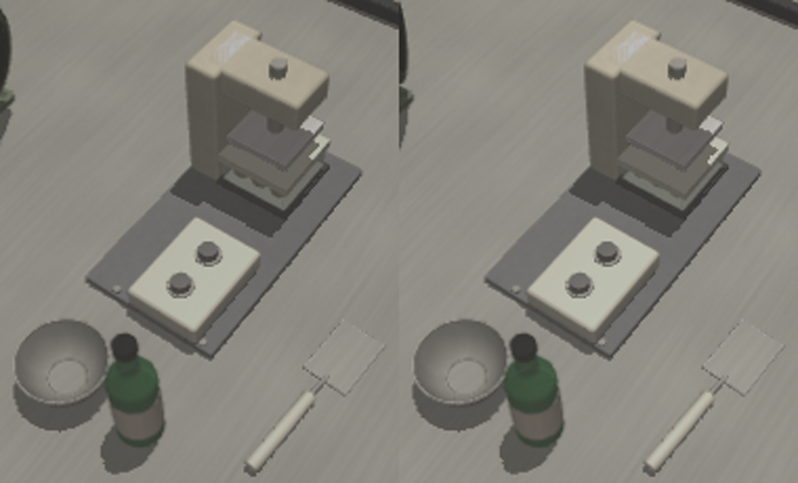

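View pics/fin2.png

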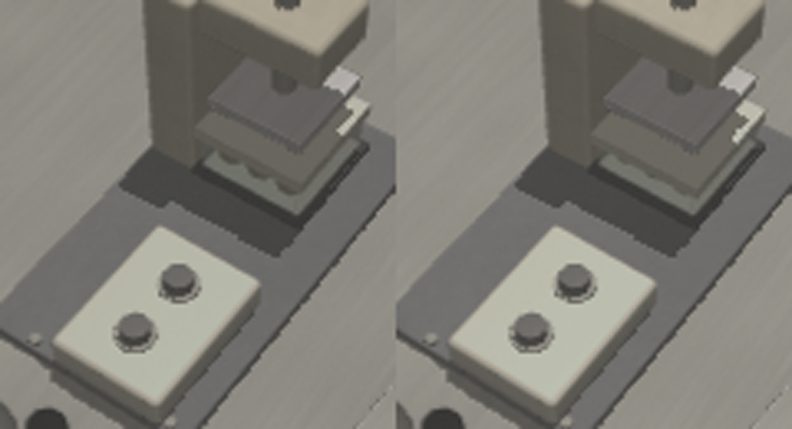

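The platen is back at its starting place, with its corner at about (295,150) and (692,150) in the two halves. Both buttons are up, the lid sits visibly lower, and the bottle, bowl and spatula haven't moved. I'll wait a moment longer and hand in.

servo_tool:
  rows:
    - [[0, 0, 0], [0, 0, 0], 0.51]
    - [[0, 0, 0], [0, 0, 0], 0.51]
    - [[0, 0, 0], [0, 0, 0], 0.51]
    - [[0, 0, 0], [0, 0, 0], 0.51]
    - [[0, 0, 0], [0, 0, 0], 0.51]

```text
clock: 16.7
tcp_pos: [0.3223, -0.3931, 0.2585]
eef_rot: [-2.204, 0.038, 2.204]
contact_force: [0.8, -0.9, -0.1]
finger_gap: 0.509
```

```bash
python3 -c "
from bench import bot
print(bot.hand_in())"
```

```text
the job is handed in; nothing more can be done
None
```

I pressed both buttons together, one with each fingertip, and held them on their stops at about 17 N for about 8 s. I then let go straight up, backed clear of the press and handed the job in at about 17 s. No verdict was reported.

- **While holding:** the platen came all the way down. Its corner moved 7.4 px against 7.3 px predicted for the full 32 mm stroke, and pictures 3.4 s apart matched.
- **At the end:** the last picture shows the platen back at the top, both buttons up and the lid sitting lower than at the start. The bottle, bowl and spatula look unmoved, and the force on the tool is about zero.
- **Limits of the checks:** none failed or disagreed, but I judged the lid and button positions only from the pictures and the force reading.

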